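Air out varnished bottles on the downdraft extractor

TASK

Two freshly varnished bottles, the red and the yellow, have to air out on the downdraft extractor: stand them upright in the two empty cells of the plywood crate on its grille, one to a cell, setting them down gently and leaving the crate, the green bottle in it and the other things on the bench where they are. Then open the suction: pull the extractor's spring-closed slide damper out by its black knob until the orange front edge of its blade is level with the red marker on the rail. Finish while holding it there, because it shuts as soon as it is let go.

Things in the scene. Friction and masses are not known exactly. Their poses are not given: they have to be found in the camera images.
- bottle_a: Red bottle, loose, 0.15 to 0.31 kg, standing on the bench: body 48 mm diameter to 70 mm height, shoulder narrowing to a 20 mm neck (height 94 to 105 mm), black stopper 26 mm diameter from 105 to 134 mm (its top). Stiff stopper, fixed to the bottle: lift it by that, as the crate walls leave no room beside the body. Origin: centre of the underside; z up along the bottle.
- bottle_b: Yellow bottle, same shape and size as the red one, standing on the bench. Origin: centre of the underside.
- bottle_c: Green bottle, same shape and size, already standing in one end cell of the crate (the one at the crate's -y end). It stays there. Origin: centre of the underside.
- crate: Loose open plywood crate, 0.7 kg, standing on the extractor's grille: 80 mm (its x) by 220 mm (its y) by 60 mm high, walls, floor and dividers 8 mm thick. Three cells in a row along its y, each 64 mm (x) by 62.7 mm (y) inside, centres 70.7 mm apart. Origin: centre of the underside, 80 mm above the bench.
- cell0 (a point): Empty cell at the crate's +y end: centre of its inner floor (8 mm above the crate's underside, 88 mm above the bench); axes as the crate's.
- cell1 (a point): Empty middle cell: centre of its inner floor; axes as the crate's.
- extractor: Fixed grey bench-top downdraft extractor: 260 mm deep (its x), 320 mm wide (its y), 80 mm high, steel grille on top; its front with the damper looks along its own -x, roughly towards the robot. Two aluminium guide rails, 16 mm wide, stick out 155 mm from the front at y = -84 and +84 mm, tops 52 mm above the bench. Origin: centre of the underside; x away from the robot, z up.
- damper (a joint): How far the slide damper is pulled out, m: 0 shut, end stop at 0.10; it slides straight along the extractor's own -x. A spring shuts it: about 4 N to start it, 9 N per 100 mm more.
- damper_knob (a point): On the axis of the upright black knob on the damper's blade, 78 mm above the bench and 14 mm below the knob's top. The knob is round, 28 mm diameter from 62 to 92 mm above the bench, on a 24 mm foot; the blade under it is 48 mm above the bench. With the damper shut the knob's axis is 44 mm in front of the extractor's front face. Axes as the extractor's; moves with the damper.
- blade_edge (a point): Middle of the front edge, painted orange, of the damper's aluminium blade (150 mm wide, 4 mm thick, its top 48 mm above the bench), 22 mm in front of the knob's axis. Axes as the extractor's; moves with the damper.
- marker_line (a point): Middle of the top of the red marker, a stiff rider 10 mm long (along the pull) and 20 mm wide clamped on the rail at the extractor's -y side, top 58 mm above the bench. The blade edge is level with it when both have the same x in the extractor's frame. Axes as the extractor's. It is preset 45 to 75 mm in front of the shut blade's edge and stays there.
- tin: Blue-labelled paint tin, 74 mm diameter, 90 mm high, standing on the bench; not needed. Origin: centre of the underside.
- brush_pot: Black plastic pot, 76 mm diameter and 95 mm high, with three brushes fixed in it up to 178 mm high; not needed. Origin: centre of the underside.
- sponge: Sanding sponge, 100 by 66 by 26 mm, lying on the bench; not needed. Origin: centre of the underside.
Not all that is in view belongs to the job. Several things look just like the bottle_b: the one meant starts nearest to the robot's base.

How it is judged:
On the way, in this order (a step that is already met when the one before it is completed fails the run):
1. the red and the yellow bottle stand upright in the two empty cells, one in each, let go ((((horizontal distance between bottle_a and cell0 below 0.018 m and distance between bottle_a and cell0 below 0.02 m and angle between bottle_a's own z axis and vertical below 0.12 rad) and (horizontal distance between bottle_b and cell1 below 0.018 m and distance between bottle_b and cell1 below 0.02 m and angle between bottle_b's own z axis and vertical below 0.12 rad)) or ((horizontal distance between bottle_a and cell1 below 0.018 m and distance between bottle_a and cell1 below 0.02 m and angle between bottle_a's own z axis and vertical below 0.12 rad) and (horizontal distance between bottle_b and cell0 below 0.018 m and distance between bottle_b and cell0 below 0.02 m and angle between bottle_b's own z axis and vertical below 0.12 rad))) and contact force between the fingers and bottle_a below 0.1 N and linear speed of each of bottle_a, bottle_b below 0.05 m/s and contact force between the fingers and bottle_b below 0.1 N), for 0.2 s.
2. the damper is held with its blade edge level with the red marker (x of blade_edge in the frame of marker_line between -0.006 and 0.006 m and contact force between the fingers and damper above 3 N), for 0.3 s.
At the end, for the whole second after the job is handed in: The red and the yellow bottle stand in the two cells that were empty, one in each, on the cell floor, upright (within 0.12 rad) and let go; and the fingers hold the damper (more than 3 N on it) with its blade edge within 6 mm of the middle of the red marker along the pull (all of step 1 and all of step 2); the arm keeps its last pose, push and grip.
It fails at once if the paint tin, the brush pot or the sanding sponge is moved more than 40 mm (distance of any of tin, brush_pot, sponge from where it was at the start of the episode above 0.04 m).
It fails at once if the green bottle is moved more than 40 mm (distance of bottle_c from where it was at the start of the episode above 0.04 m).
It fails at once if the crate is moved more than 30 mm (distance of crate from where it was at the start of the episode above 0.03 m).
It fails at once if the red or the yellow bottle is dropped (faster than 0.6 m/s while not held) ((contact force between the fingers and bottle_a below 0.05 N and linear speed of bottle_a above 0.6 m/s) or (contact force between the fingers and bottle_b below 0.05 N and linear speed of bottle_b above 0.6 m/s)).
It also fails if it takes over 59 s, if anything falls off the work surface, if the arm or the gripper's body presses on something with over 40 N, if the wrist force passes 120 N, or if a joint passes its speed limit or range.

ROBOT

A 6-joint arm with a two-finger parallel gripper is mounted at the origin on the work surface. World frame = base frame: x ahead of the robot, y to its left, z up, the work surface at z = 0. Lengths are in m, angles in rad, forces in N, time in s.
With the tool pointing down it reaches from about 0.35 to 0.775 m from the base axis. Payload 7.3 kg.
Tool frame: the origin (TCP) lies between the finger pads; the fingertips stand 11 mm ahead of it and the grasp point (between the pads) lies 8 mm behind it; y points along the fingers, x is the direction in which the jaws open and shut, and the axes are right-handed (so a half turn about y gives the same grasp; the last joint's range is limited). The gripper opens to 92 mm and grips with 3 to 60 N. Pads are 19 mm wide; open, the fingers measure 130 mm over their backs; the gripper's body (75 mm by 190 mm) begins 47 mm behind the grasp point.
Start: joints at [1.166, 0.342, 1.524, -0, 1.275, -0.146], TCP at [0.134, 0.508, 0.238] pointing down, gripper open.
Joint ranges: [-2.53, 2.53], [-0.77, 2.02], [0.04, 2.7], [-1, 4.14], [0.28, 2.66], [-3.11, 3.11]. Speed limits (rad/s): [2.57, 2.57, 3.14, 3.14, 3.14, 3.14].

INTERFACE

Orientations are given as a unit quaternion [w, x, y, z].
In Python, from bench import * gives the robot as it stands.
- The arm moves only by the tool apply_moves, never from a script. Its argument "steps" is a list of rows, each a list of 7 numbers: the closure, from 0 (fully open) to 1 (shut), then the shift along the tool's x, y, z in m, then the turn, a rotation vector about the tool's x, y, z in degrees. In form: [[claw, tx, ty, tz, wx, wy, wz], ...]. A call has exactly 8 rows; each row is the pose to reach, as a shift and turn from the pose commanded when the call began, along the tool's axes at that moment; what a row does not reach only later rows make up. A row lasts 1/8 s, in which the tool goes at most 62.5 mm and 10.7 degrees, less where a joint would pass 70% of its speed; a pose out of reach is approached as far as the arm can. A call with a gripper value outside its range is refused whole. The fingers move at their own pace and stop on an object; "newtons" is the grip in N (left out, the last holds). Time passes only in rows, so rows that repeat a pose let the fingers close, or fill a call up. It gives the time, the measured TCP pose, the force and the opening at its end, in the units of the state.
- read_state(): the state, without advancing time (a new reading comes with each control period).
- camera(name): name is "side" or "top" or "wrist"; returns a dict with "img" (420x560x3 uint8, blue, green, red), "vertical_fov" (degrees; the focal length in pixels is half the picture's height over the tangent of half this angle, whatever the lens; pixels are square), "cx", "cy" (the principal point, pixels), "D" ([k1, k2, p1, p2, k3] as OpenCV has them; the pictures are not rectified), "camera_from_world" (4x4, takes a point from world to camera coordinates). Camera axes: x right, y down, z forward; pixel columns grow to the right and rows downward; lengths in m; the calibration is good to about 2 mm. A picture is of the moment at which its call begins. There is no depth.
- job_done(): hands the job in, once; it reports no verdict.
Trained networks look in a picture, given as the dict that the camera call returned (one of the last four; its "shot" number tells which), for a name from the list of things; names that differ only in an ending like _2 or _b are one class to them, and where a whole thing is asked for, a point or a joint stands for the part that bears it (a point fixed in the world has none). Each returns a list of dicts, best first, with "p" (0 to 1); they miss things now and then, are a little off and sometimes report something else, mostly with a low value. They report only what shows in the picture. A call takes as long as a camera call. They do not tell look-alikes from the thing itself.
- recognise(picture, label): "rect" ([left, top, right, bottom] in pixels, round what is visible of it).
- mark_of(picture, label): "point" ([column, row] in pixels: a listed point, or the origin of a listed thing).
The state is a dict: "clock": time; "q": joint angles; "joint_velocities": joint speeds; "joint_torque": joint torques, N m; "tcp_pos": TCP position; "tcp_rot": TCP orientation; "ft_force": force on the tool from outside, world axes, zero at the start; "torque": the same for the moment, N m; "gripper_width": finger opening in m.
Only numpy, scipy, OpenCV 4.12 (cv2) and the standard library are available. Lean on these libraries where they do the work, as an engineer would, in place of code of your own. Each camera call takes 0.05 s, during which the arm holds its last target. There are 200 camera calls.

## Working session

There is one attempt and no reset: what is moved stays moved. The work goes in short steps, Python scripts to look and compute and a tool call to move; the robot and the scene stay as the last step left them, time stands still between calls to the robot, and variables do not carry over. Pictures are saved under pics/ and viewed, about 8 in all and at most 12, crops included, and the job is handed in when it is done.

Besides the shell and the picture viewer there is one more tool, called after "Request:" as name(argument=value, ...) on one line, values as JSON. apply_moves: Moves the arm, as the interface text tells. Its arguments: {"type":"object","properties":{"steps":{"type":"array","items":{"type":"array","items":{"type":"number"}}},"newtons":{"type":"number"}},"required":["steps"]}

```bash
ls; mkdir -p pics
cat > h.py <<'E'
from bench import *
import numpy as np, cv2
def K(c):
    h,w=c["img"].shape[:2]; f=h/2/np.tan(np.radians(c["vertical_fov"])/2)
    return np.array([[f,0,c["cx"]],[0,f,c["cy"]],[0,0,1.]])
def ray(c,px):
    n=cv2.undistortPoints(np.array([[px]],float),K(c),np.array(c["D"],float))[0,0]
    T=np.array(c["camera_from_world"]); R=T[:3,:3]
    return -R.T@T[:3,3], R.T@np.array([n[0],n[1],1.])
def onz(c,px,z):
    o,d=ray(c,px); return o+d*(z-o[2])/d[2]
def proj(c,P):
    T=np.array(c["camera_from_world"]); P=np.atleast_2d(np.array(P,float))
    return cv2.projectPoints(P,cv2.Rodrigues(T[:3,:3])[0],T[:3,3],K(c),np.array(c["D"],float))[0][:,0]
E
python3 - <<'E'
from h import *
np.set_printoptions(precision=4,suppress=True)
Z=dict(bottle_a=0,bottle_b=0,bottle_c=.088,crate=.08,cell0=.088,cell1=.088,extractor=0,damper_knob=.078,blade_edge=.048,marker_line=.058,tin=0,brush_pot=0,sponge=0)
s=read_state(); print(s)
ims=[]
for n in ("top","side"):
    c=camera(n); cv2.imwrite(f"pics/{n}0.png",c["img"]); print(n,-np.array(c["camera_from_world"])[:3,:3].T@np.array(c["camera_from_world"])[:3,3])
    for k,z in Z.items():
        for d in mark_of(c,k)[:4]: 
            if d["p"]>.2: print(k,round(d["p"],2),np.round(d["point"]),onz(c,d["point"],z)[:2])
E
```

```text
pics
{'clock': 0.0, 'q': array([ 1.166 ,  0.3427,  1.525 ,  0.    ,  1.2754, -0.146 ]), 'joint_velocities': array([-0.0001,  0.0004, -0.0002,  0.    ,  0.0014, -0.0005]), 'joint_torque': array([  0.0007, -43.1253, -24.4218,   0.0718,   0.056 ,  -0.0001]), 'tcp_pos': array([0.1342, 0.5072, 0.2371]), 'tcp_rot': array([-0.5601,  0.5606,  0.4309, -0.4318]), 'ft_force': array([-0.5909, -0.1615,  0.0683]), 'torque': array([ 0.0493, -0.0042, -0.0392]), 'gripper_width': 0.09190386303211193}
top [ 0.2577 -0.0259  1.6377]
bottle_a 0.85 [178. 213.] [0.5521 0.3438]
bottle_a 0.85 [152. 191.] [0.6191 0.4433]
bottle_a 0.84 [320. 196.] [ 0.6582 -0.1265]
bottle_a 0.61 [175. 185.] [0.6461 0.366 ]
bottle_b 0.85 [178. 213.] [0.5521 0.3438]
bottle_b 0.85 [152. 191.] [0.6191 0.4433]
bottle_b 0.84 [320. 196.] [ 0.6582 -0.1265]
bottle_b 0.61 [175. 185.] [0.6461 0.366 ]
bottle_c 0.85 [178. 213.] [0.5363 0.3239]
bottle_c 0.85 [152. 191.] [0.5996 0.4181]
bottle_c 0.84 [320. 196.] [ 0.6366 -0.1211]
bottle_c 0.61 [175. 185.] [0.6252 0.3449]
crate 0.75 [295. 190.] [ 0.6488 -0.038 ]
cell0 0.87 [273. 187.] [0.6498 
[... 874 characters left out ...]
65 -0.118 ]
bottle_c 0.65 [250. 170.] [0.5307 0.2174]
crate 0.67 [314. 217.] [ 0.6377 -0.0496]
cell0 0.83 [302. 198.] [0.631  0.0304]
cell0 0.71 [313. 215.] [ 0.632  -0.0511]
cell1 0.83 [302. 198.] [0.631  0.0304]
cell1 0.71 [313. 215.] [ 0.632  -0.0511]
extractor 0.9 [327. 233.] [ 0.6823 -0.0324]
damper_knob 0.58 [264. 223.] [ 0.5085 -0.0318]
blade_edge 0.76 [259. 227.] [ 0.4988 -0.0069]
blade_edge 0.72 [232. 252.] [ 0.4128 -0.0795]
marker_line 0.58 [314. 213.] [ 0.6543 -0.0054]
marker_line 0.49 [233. 250.] [ 0.4135 -0.0853]
tin 0.66 [356. 346.] [ 0.6052 -0.3921]
brush_pot 0.72 [321. 380.] [ 0.5076 -0.4423]
brush_pot 0.63 [265. 220.] [0.5363 0.0788]
sponge 0.56 [284. 340.] [ 0.4663 -0.3312]
```

Run:
```python
import cv2,numpy as np
a=cv2.imread("pics/top0.png");b=cv2.imread("pics/side0.png")
a=cv2.resize(a[140:300,110:440],None,fx=2.4,fy=2.4,interpolation=cv2.INTER_CUBIC)
b=cv2.resize(b[110:270,170:460],None,fx=2.7,fy=2.7,interpolation=cv2.INTER_CUBIC)
cv2.imwrite("pics/t0c.png",a);cv2.imwrite("pics/s0c.png",b)
```

```text
(no output)
```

View pics/t0c.png

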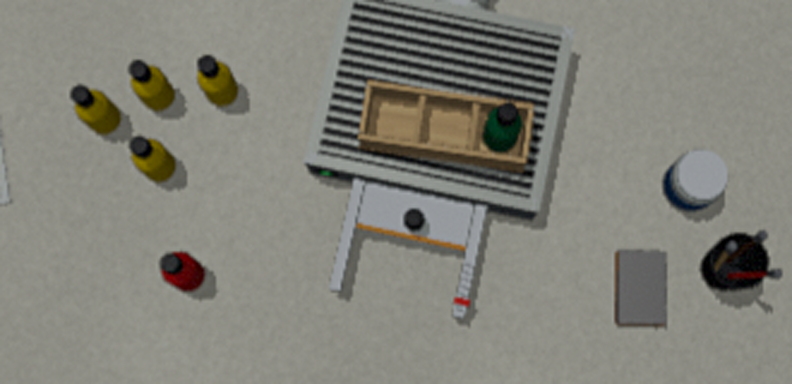

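View pics/s0c.png

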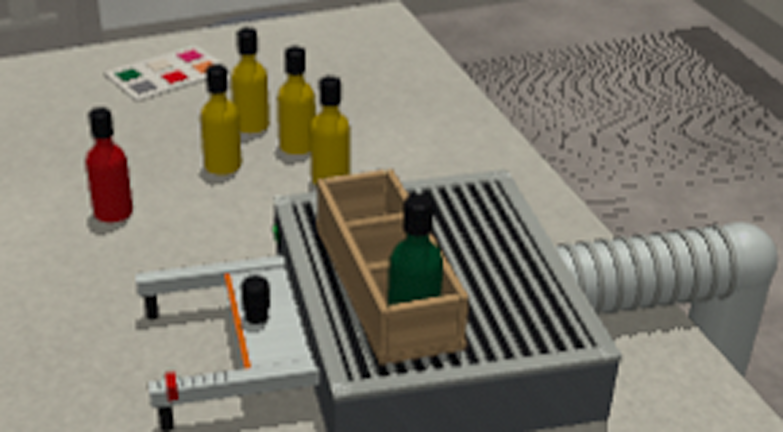

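Crops 1 and 2 show the red bottle at top crop (182,270). There are four yellow ones; the nearest to the base is at crop (152,160). The crate's two left cells are empty and green is at the right. The knob is at (414,219), the marker at (461,302). I'll refine the positions and compute the first move.

```bash
cat >> h.py <<'E'
from scipy.spatial.transform import Rotation as Rn
def go(pos,az,s=None):
    "print the tool-frame shift/turn to reach TCP pos (world), jaw azimuth az (deg, mod 180), fingers down"
    s=s or read_state(); R=Rn.from_quat(np.roll(s["tcp_rot"],-1)).as_matrix()
    a=np.arctan2(R[1,0],R[0,0]); 
    d=(np.radians(az)-a+np.pi/2)%np.pi-np.pi/2
    a2=a+d; X=[np.cos(a2),np.sin(a2),0];Y=[0,0,-1.];R2=np.array([X,Y,np.cross(X,Y)]).T
    print("at",np.round(s["tcp_pos"],4),"az",round(np.degrees(a),2),"shift",np.round(R.T@(np.array(pos)-s["tcp_pos"]),4),
      "turn",np.round(Rn.from_matrix(R.T@R2).as_rotvec(degrees=True),2))
E
python3 - <<'E'
from h import *
np.set_printoptions(precision=4,suppress=True)
C={n:camera(n) for n in("top","side")}
for n,c in C.items():
    for d in mark_of(c,"bottle_a"): print(n,round(d["p"],2),np.round(d["point"],1),onz(c,d["point"],0)[:2])
    hsv=cv2.cvtColor(c["img"],cv2.COLOR_BGR2HSV)
    m=((hsv[...,0]<6)|(hsv[...,0]>174))&(hsv[...,1]>150)&(hsv[...,2]>50)
    k,l,st,ce=cv2.connectedComponentsWithStats(m.astype(np.uint8))
    print([(st[i].tolist(),ce[i].round(1).tolist()) for i in range(1,k) if st[i][4]>8])
c=C["top"]
f=lambda x,y:(110+x/2.4,140+y/2.4)
print("red top",onz(c,f(171,263),.134),"yel top",onz(c,f(142,147),.134))
s=read_state(); go([.42,.27,.26],-9,s);
E
```

```text
top 0.79 [175.5 210.1] [0.5611 0.3535]
top 0.77 [173.3 178.9] [0.6676 0.3762]
top 0.71 [320.  197.1] [ 0.6542 -0.1251]
top 0.68 [153.2 189.8] [0.6231 0.4385]
top 0.55 [185.4 253.3] [0.4202 0.3006]
top 0.48 [203.7 178.3] [0.6801 0.2738]
[([99, 200, 8, 9, 57], [102.5, 203.7]), ([178, 245, 17, 16, 142], [187.0, 253.7]), ([414, 253, 15, 3, 34], [420.8, 254.2]), ([299, 264, 7, 3, 14], [302.2, 265.1])]
side 0.9 [251.5 169.3] [0.5666 0.3604]
side 0.85 [324.7 230.4] [ 0.6813 -0.0193]
side 0.8 [294.  175.3] [0.6904 0.2787]
side 0.7 [212.5 188.1] [0.4217 0.2888]
side 0.69 [264.7 158. ] [0.6287 0.4195]
side 0.68 [279.6 165.1] [0.6643 0.3564]
side 0.24 [318.9 381. ] [ 0.5029 -0.4426]
[([230, 137, 9, 4, 22], [234.2, 138.1]), ([0, 146, 28, 20, 417], [11.9, 155.1]), ([202, 161, 17, 31, 396], [210.0, 176.8]), ([231, 248, 5, 10, 33], [233.2, 252.6]), ([310, 348, 5, 19, 67], [311.8, 356.7])]
red top [0.4169 0.2879 0.134 ] yel top [0.562  0.3459 0.134 ]
at [0.1343 0.5075 0.2377] az 75.17 shift [-0.1565 -0.0223 -0.3369] turn [-0.   84.17  0.  ]
```

Request:
apply_moves(steps=[[0.35,-0.017,-0.002,-0.041,0,10.5,0],[0.35,-0.034,-0.004,-0.083,0,21,0],[0.35,-0.051,-0.006,-0.125,0,31.5,0],[0.35,-0.069,-0.008,-0.167,0,42,0],[0.35,-0.086,-0.01,-0.209,0,52.5,0],[0.35,-0.103,-0.012,-0.251,0,63,0],[0.35,-0.12,-0.012,-0.292,0,73.5,0],[0.35,-0.137,-0.012,-0.332,0,84,0]])

```text
clock: 2.6
tcp_pos: [0.4214, 0.2891, 0.2499]
tcp_rot: [0.705, -0.705, 0.057, -0.057]
ft_force: [0.3, 0.4, 0.2]
gripper_width: 0.0599
```

Run:
```python
from h import *
np.set_printoptions(precision=4,suppress=True)
c=camera("wrist"); cv2.imwrite("pics/w1.png",c["img"])
o,d=ray(c,(280,210)); print("cam",o,d,c["vertical_fov"])
for z in mark_of(c,"bottle_a"): print(round(z["p"],2),np.round(z["point"],1),onz(c,z["point"],0)[:2])
c=camera("side")
for z in mark_of(c,"bottle_a"): print(round(z["p"],2),np.round(z["point"],1),onz(c,z["point"],0)[:2])
c=camera("top");cv2.imwrite("pics/t1.png",c["img"])
for k,zz in (("damper_knob",.078),("marker_line",.058),("blade_edge",.048)):
  for z in mark_of(c,k): print(k,round(z["p"],2),np.round(z["point"],1),onz(c,z["point"],zz)[:2])
go([.419,.290,.25],-9)
```

```text
cam [0.4327 0.3581 0.3954] [-0.043  -0.2622 -0.9641] 69.6231152687483
0.76 [279.5 178.7] [0.4213 0.2931]
0.75 [384.4 115.5] [0.5632 0.3507]
0.71 [481.3 159. ] [0.6822 0.2768]
0.62 [433.7  28.4] [0.6257 0.4379]
0.57 [471.3  86. ] [0.669  0.3678]
0.9 [278.3 166. ] [0.6584 0.3521]
0.85 [292.8 171.4] [0.6943 0.3031]
0.79 [213.8 187.5] [0.4262 0.2909]
0.64 [264.5 156.8] [0.6303 0.4279]
0.63 [249.9 171.6] [0.558  0.3477]
0.59 [323.  232.3] [ 0.6739 -0.0255]
damper_knob 0.95 [276.7 233.1] [0.505  0.0063]
marker_line 0.41 [301.7 267.6] [ 0.4061 -0.0831]
blade_edge 0.84 [280.6 236.4] [ 0.5003 -0.0067]
at [0.4194 0.2909 0.2498] az -8.69 shift [-0.0003 -0.0002 -0.0009] turn [-0.01  0.31 -0.01]
```

View pics/w1.png

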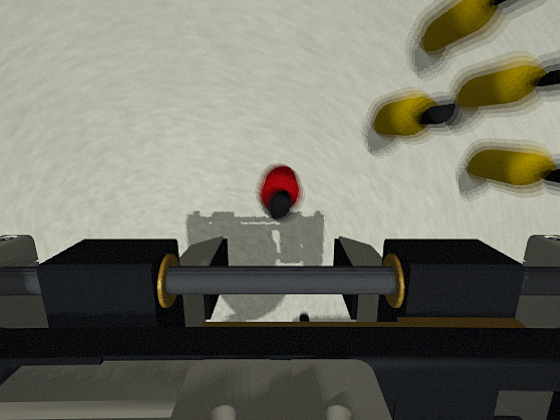

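Picture 3 (wrist) shows the red body at (280,188) and its stopper at (280,207), midway between the fingers. The yellow ones are at upper right, the nearest at (400,115).

Run:
```python
from h import *
np.set_printoptions(precision=4,suppress=True)
c=camera("wrist"); im=c["img"]
hsv=cv2.cvtColor(im,cv2.COLOR_BGR2HSV)
dark=(hsv[...,2]<50).astype(np.uint8); dark[225:]=0; 
k,l,st,ce=cv2.connectedComponentsWithStats(dark)
for i in range(1,k):
    if st[i][4]>60: print(st[i],ce[i],onz(c,ce[i],.128))
for z in mark_of(c,"bottle_a")[:2]: print(np.round(z["point"],1),onz(c,z["point"],0)[:2])
s=read_state(); print(s["ft_force"]);go([.42,.291,.114],-9,s)
```

```text
[485   0  31  10 198] [497.9293   3.2323] [0.6083 0.4243 0.128 ]
[529  56  31  34 832] [545.8389  74.1659] [0.6481 0.3674 0.128 ]
[ 414   95   44   32 1141] [435.7967 111.1744] [0.561  0.3526 0.128 ]
[540 158  20  28 427] [551.1452 171.8454] [0.6589 0.2858 0.128 ]
[265 188  28  32 713] [278.2328 203.5778] [0.4181 0.2934 0.128 ]
[385.2 116.3] [0.5615 0.3526]
[473.1  88.7] [0.6683 0.3682]
[-0.2892  0.6461 -0.1678]
at [0.4195 0.2908 0.2499] az -8.71 shift [0.0004 0.1359 0.0002] turn [-0.01  0.29  0.  ]
```

Request:
apply_moves(newtons=30, steps=[[0.35,0,0.04,0.001,0,0,0],[0.35,0,0.08,0.001,0,0,0],[0.35,0,0.115,0.001,0,0,0],[0.35,0,0.136,0.001,0,0,0],[0.35,0,0.136,0.001,0,0,0],[1,0,0.136,0.001,0,0,0],[1,0,0.136,0.001,0,0,0],[1,0,0.136,0.001,0,0,0]])

```text
clock: 4.1
tcp_pos: [0.4207, 0.2914, 0.1145]
tcp_rot: [0.705, -0.705, 0.054, -0.055]
ft_force: [0.1, 0.3, -0.3]
gripper_width: 0.0345
```

Run:
```python
from h import *
np.set_printoptions(precision=4,suppress=True)
s=read_state(); print(s["ft_force"],s["gripper_width"],s["tcp_pos"])
Z=dict(cell0=.088,cell1=.088,crate=.08,bottle_c=.088,extractor=0,damper_knob=.078,blade_edge=.048,marker_line=.058)
for n in("top","side","wrist"):
    c=camera(n)
    for k,z in Z.items():
        print(n,k,[(round(d["p"],2),onz(c,d["point"],z)[:2].round(4).tolist()) for d in mark_of(c,k)[:3] if d["p"]>.3 and abs(onz(c,d["point"],z)[1])<.2])
```

```text
[ 0.0877  0.3318 -0.3339] 0.03452011735474892 [0.4207 0.2914 0.1145]
top cell0 [(0.96, [0.6281, -0.0362]), (0.83, [0.6438, 0.0316])]
top cell1 [(0.96, [0.6281, -0.0362]), (0.83, [0.6438, 0.0316])]
top crate [(0.9, [0.6368, -0.0414])]
top bottle_c [(0.79, [0.6336, -0.1072])]
top extractor [(0.91, [0.6827, -0.0298])]
top damper_knob [(0.62, [0.5142, -0.0087])]
top blade_edge [(0.69, [0.4899, -0.0177])]
top marker_line [(0.44, [0.4142, -0.0846])]
side cell0 [(0.89, [0.6328, -0.0483]), (0.56, [0.6377, 0.0306])]
side cell1 [(0.89, [0.6328, -0.0483]), (0.56, [0.6377, 0.0306])]
side crate [(0.96, [0.6346, -0.0342])]
side bottle_c [(0.84, [0.4062, 0.1526])]
side extractor [(0.87, [0.6853, -0.0302])]
side damper_knob [(0.74, [0.5089, -0.0197])]
side blade_edge [(0.98, [0.5014, -0.0042])]
side marker_line [(0.6, [0.41, -0.0876])]
wrist cell0 []
wrist cell1 []
wrist crate []
wrist bottle_c []
wrist extractor []
wrist damper_knob []
wrist blade_edge []
wrist marker_line []
```

Request:
apply_moves(steps=[[1,0,0,0,0,0,0],[1,0,0,0,0,0,0],[1,0,-0.003,0,0,0,0],[1,0,-0.02,0,0,0,0],[1,0,-0.06,0,0,0,0],[1,0,-0.11,0,0,0,0],[1,0,-0.16,0,0,0,0],[1,0,-0.185,0,0,0,0]])

```text
clock: 6.45
tcp_pos: [0.4208, 0.2912, 0.3012]
tcp_rot: [0.706, -0.704, 0.054, -0.055]
ft_force: [0.3, 0.2, -2.2]
gripper_width: 0.0249
```

Run:
```python
from h import *
np.set_printoptions(precision=4,suppress=True)
c=camera("side"); s=read_state(); print(s["ft_force"],s["gripper_width"])
print(cv2.imwrite("pics/s2.png",c["img"]))
print(cv2.imwrite("pics/w2.png",camera("wrist")["img"]))
go([.62,.20,.30],-9,s)
```

```text
[0.6297 0.4002 0.4632] 0.025492749782314562
True
True
at [0.4215 0.2916 0.3035] az -8.83 shift [ 0.2102  0.0045 -0.0601] turn [-0.22  0.17  0.32]
```

Run:
```python
import cv2,numpy as np
a=cv2.imread("pics/s2.png");b=cv2.imread("pics/w2.png")
cv2.imwrite("pics/m2.png",np.hstack([cv2.resize(a[60:340,150:430],(400,400)),cv2.resize(b[:,70:490],(400,400))]))
```

```text
(no output)
```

View pics/m2.png

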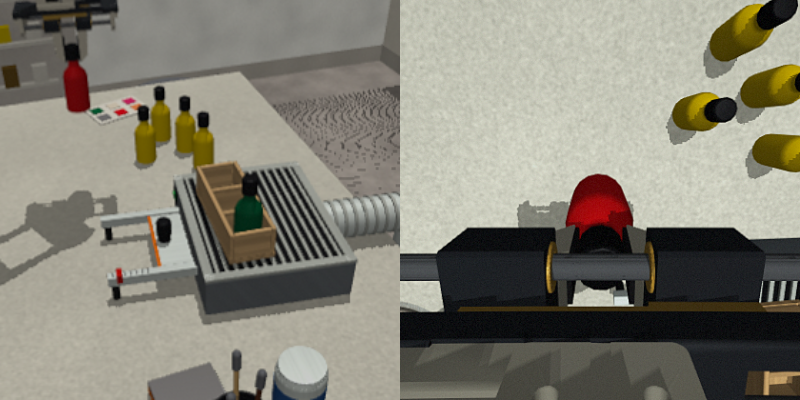

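Picture 4: the red bottle is held and hangs upright. Next I'll fit the crate pose to its silhouette in both fixed cameras.

```bash
cat > fit.py <<'E'
from h import *
from scipy.optimize import minimize
from scipy.ndimage import gaussian_filter
def masks(c,S=4):
    im=cv2.resize(c["img"],None,fx=S,fy=S,interpolation=cv2.INTER_CUBIC)
    h=cv2.cvtColor(im,cv2.COLOR_BGR2HSV); H,s,v=cv2.split(h)
    wood=((H>8)&(H<22)&(s>60)&(v>60)).astype(np.uint8)
    p=proj(c,[[.64,-.04,.11]])[0]*S
    win=np.zeros_like(wood); r=50*S; win[int(p[1])-r:int(p[1])+r,int(p[0])-r:int(p[0])+r]=1
    n,l,st,ce=cv2.connectedComponentsWithStats(cv2.morphologyEx(wood*win,cv2.MORPH_CLOSE,np.ones((5,5))))
    i=1+np.argmax(st[1:,4]); wood=(l==i).astype(np.uint8)
    cs,_=cv2.findContours(wood,cv2.RETR_EXTERNAL,cv2.CHAIN_APPROX_NONE); wood[:]=0; cv2.drawContours(wood,cs,-1,1,-1)
    green=((H>45)&(H<95)&(s>80)|(v<45)).astype(np.uint8)*win; green=cv2.dilate(green,np.ones((7,7)))
    return wood,1-green,win
def box(p,lx=.08,ly=.22,z0=.08,z1=.14):
    x,y,a=p; R=np.array([[np.cos(a),-np.sin(a)],[np.sin(a),np.cos(a)]])
    return [[*(R@[sx*lx/2,sy*ly/2]+[x,y]),z] for sx in(-1,1) for sy in(-1,1) for z in(z0,z1)]
def fit(cams,p0=(.637,-.04,-.14),S=4):
    M=[masks(c,S) for c in cams]
    def cost(p,sep=False):
        t=[]
        for c,(w,ok,win) in zip(cams,M):
            r=np.zeros(w.shape,np.uint8); q=(proj(c,box(p))+.5)*S-.5
            cv2.fillConvexPoly(r,cv2.convexHull((q*16).astype(np.int32).astype(np.float32)).astype(np.int32),1,shift=4)
            t.append(((r!=w)&(ok>0)&(win>0)).sum()/w.sum())
        return t if sep else sum(t)
    o=minimize(cost,p0,method="Nelder-Mead",options=dict(initial_simplex=np.array(p0)+np.array([[0,0,0],[.01,0,0],[0,.01,0],[0,0,.08]]),xatol=2e-4,fatol=1e-4))
    return o.x,cost(o.x,True),M
def cells(p):
    x,y,a=p; u=np.array([-np.sin(a),np.cos(a)]); return np.array([x,y])+.0707*u,np.array([x,y])
E
python3 - <<'E'
from fit import *
np.set_printoptions(precision=4,suppress=True)
t,s=camera("top"),camera("side")
for cs in ([t],[s],[t,s]):
    p,c,M=fit(cs); print(p,np.degrees(p[2]),c,*cells(p))
out=[]
for cam,m in zip([t,s],M):
    im=cv2.resize(cam["img"],None,fx=4,fy=4); q=((proj(cam,box(p))+.5)*4-.5)
    for i in range(8):
        for j in range(i): 
            if bin(i^j).count("1")==1: cv2.line(im,tuple(int(v) for v in q[i]),tuple(int(v) for v in q[j]),(255,0,255),1)
    cc=q.mean(0).astype(int); out.append(im[cc[1]-200:cc[1]+200,cc[0]-200:cc[0]+200])
cv2.imwrite("pics/fit.png",np.hstack(out))
E
```

```text
[ 0.6358 -0.0399 -0.0418] -2.3954475118753393 [np.float64(0.02166417477801849)] [0.6387 0.0307] [ 0.6358 -0.0399]
[ 0.6354 -0.0426 -0.0579] -3.318527293493682 [np.float64(0.01945479273845426)] [0.6395 0.028 ] [ 0.6354 -0.0426]
[ 0.6354 -0.0406 -0.0573] -3.281886517964902 [np.float64(0.025173160833613036), np.float64(0.02155401809473124)] [0.6394 0.0299] [ 0.6354 -0.0406]
```

View pics/fit.png

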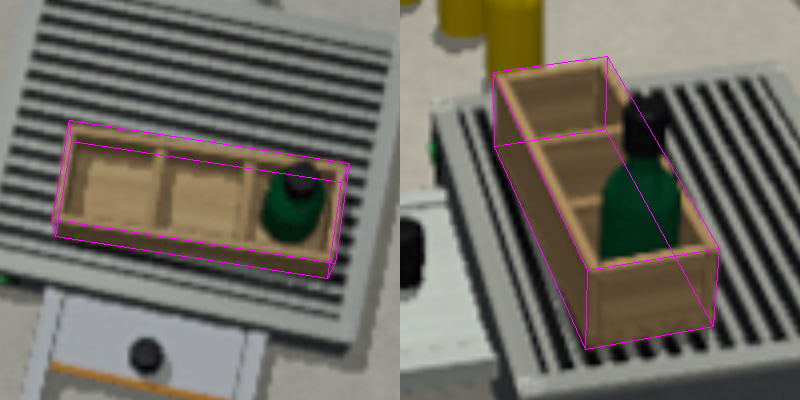

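Picture 5: the wireframe fits the crate well. Crate is at (0.635,-0.041), yaw -3.3°.

Run:
```python
from h import *
s=read_state(); print(s["q"],s["ft_force"],s["clock"]); go([.6354,-.0406,.295],-3.3,s)
```

```text
[ 4.55588323e-01  2.75991267e-01  1.45187473e+00 -8.88181530e-06
  1.41527853e+00  6.09774042e-01] [-0.91576661  0.35572316 -1.81426006] 6.65
at [0.42   0.2909 0.2976] az -8.83 shift [ 0.2638  0.0025 -0.2944] turn [ 0.05 -5.53 -0.08]
```

Request:
apply_moves(steps=[[1,0.015,0,-0.017,0,0,0],[1,0.055,0,-0.062,0,-1,0],[1,0.095,0,-0.106,0,-2,0],[1,0.135,0,-0.151,0,-3,0],[1,0.175,0,-0.195,0,-4,0],[1,0.215,0.001,-0.24,0,-5,0],[1,0.25,0.002,-0.279,0,-5.5,0],[1,0.264,0.0025,-0.2945,0,-5.5,0]])

```text
clock: 7.65
tcp_pos: [0.6364, -0.0435, 0.2923]
tcp_rot: [0.707, -0.707, 0.023, -0.02]
ft_force: [0.2, 0.4, -2.0]
gripper_width: 0.0251
```

```bash
cat > look.py <<'E'
from h import *
import sys
# red/yellow blob centroid check: mark_of base at height zb
def base(label,zb,near,names=("top","side")):
    for n in names:
        c=camera(n)
        for d in mark_of(c,label):
            P=onz(c,d["point"],zb)[:2]
            if np.hypot(*(P-near))<.05: print(n,label,round(d["p"],2),np.round(P,4))
E
python3 - <<'E'
from look import *
base("bottle_a",.18,(.635,-.04))
c=camera("side");cv2.imwrite("pics/s3.png",c["img"])
for _ in range(2): s=read_state(); print(s["ft_force"],s["gripper_width"],s["clock"]); go([.6354,-.0406,.203],-3.3,s)
E
```

```text
side bottle_a 0.96 [ 0.6378 -0.0432]
[ 0.74313905  0.08944394 -1.55506684] 0.02534961473621302 7.9
at [ 0.6354 -0.0396  0.2947] az -3.3 shift [ 0.0004  0.0917 -0.0011] turn [-0.05  0.   -0.17]
[ 0.74313905  0.08944394 -1.55506684] 0.02534961473621302 7.9
at [ 0.6354 -0.0396  0.2947] az -3.3 shift [ 0.0004  0.0917 -0.0011] turn [-0.05  0.   -0.17]
```

Request:
apply_moves(steps=[[1,0,0.015,-0.001,0,0,0],[1,0,0.035,-0.001,0,0,0],[1,0,0.055,-0.001,0,0,0],[1,0,0.07,-0.001,0,0,0],[1,0,0.08,-0.001,0,0,0],[1,0,0.085,-0.001,0,0,0],[1,0,0.089,-0.001,0,0,0],[1,0,0.0905,-0.001,0,0,0]])

```text
clock: 8.9
tcp_pos: [0.6361, -0.0414, 0.2059]
tcp_rot: [-0.707, 0.707, -0.02, 0.021]
ft_force: [-0.1, -0.1, -1.7]
gripper_width: 0.0251
```

Run:
```python
from look import *
base("bottle_a",.09,(.635,-.04))
for _ in range(2): camera("side");s=read_state(); print(s["ft_force"],s["gripper_width"],s["clock"],s["tcp_pos"])
from fit import *
print(fit([camera("side")])[:2])
```

```text
top bottle_a 0.26 [ 0.6421 -0.0422]
[ 0.01084034 -0.50008683 -1.96526723] 0.02499523964905572 9.15 [ 0.63613691 -0.04145169  0.20602726]
[ 0.25792763 -0.15363787 -1.73756786] 0.025255780213413574 9.2 [ 0.63612311 -0.04144798  0.20602194]
(array([ 0.63581524, -0.04124908, -0.06510728]), [np.float64(0.24015851059852705)])
```

Request:
apply_moves(steps=[[1,0,0.0005,0,0,0,0],[1,0,0.001,0,0,0,0],[1,0,0.0015,0,0,0,0],[1,0,0.002,0,0,0,0],[1,0,0.0025,0,0,0,0],[1,0,0.003,0,0,0,0],[1,0,0.0035,0,0,0,0],[1,0,0.0035,0,0,0,0]])

```text
clock: 10.25
tcp_pos: [0.636, -0.0414, 0.2022]
tcp_rot: [0.707, -0.707, 0.021, -0.021]
ft_force: [0.0, 0.1, -1.5]
gripper_width: 0.0249
```

Request:
apply_moves(steps=[[1,0,0.0005,0,0,0,0],[1,0,0.001,0,0,0,0],[1,0,0.0015,0,0,0,0],[1,0,0.002,0,0,0,0],[0.5,0,0.002,0,0,0,0],[0.35,0,0.002,0,0,0,0],[0.35,0,0.002,0,0,0,0],[0.35,0,0.002,0,0,0,0]])

```text
clock: 11.25
tcp_pos: [0.636, -0.0414, 0.1999]
tcp_rot: [0.707, -0.707, 0.021, -0.02]
ft_force: [-0.3, -0.0, -0.4]
gripper_width: 0.0582
```

Run:
```python
from look import *
base("bottle_a",.088,(.635,-.04))
s=read_state(); print(s["ft_force"],s["gripper_width"],s["clock"],s["tcp_pos"])
go([.561,.351,.26],-9,s)
```

```text
[-0.37485979 -0.66534294  0.16799561] 0.05950613093458777 11.45 [ 0.63599053 -0.04144215  0.20012157]
at [ 0.636  -0.0414  0.2001] az -3.33 shift [-0.0977 -0.0598  0.3874] turn [-0.01  5.67 -0.01]
```

Request:
apply_moves(steps=[[0.35,0,-0.045,0,0,0,0],[0.35,-0.002,-0.075,0.015,0,0,0],[0.35,-0.016,-0.075,0.072,0,1,0],[0.35,-0.031,-0.075,0.13,0,2,0],[0.35,-0.047,-0.075,0.19,0,3,0],[0.35,-0.063,-0.075,0.25,0,4,0],[0.35,-0.08,-0.072,0.31,0,5,0],[0.35,-0.094,-0.06,0.362,0,5.5,0]])

```text
clock: 12.45
tcp_pos: [0.5627, 0.3279, 0.261]
tcp_rot: [0.705, -0.705, 0.054, -0.055]
ft_force: [0.4, 0.3, -1.1]
gripper_width: 0.0598
```

Run:
```python
from look import *
base("bottle_a",.088,(.635,-.04))
c=camera("wrist"); im=c["img"]; cv2.imwrite("pics/w4.png",im)
hsv=cv2.cvtColor(im,cv2.COLOR_BGR2HSV)
dark=(hsv[...,2]<50).astype(np.uint8); dark[225:]=0
k,l,st,ce=cv2.connectedComponentsWithStats(dark)
for i in range(1,k):
    if st[i][4]>100: print(st[i],ce[i],onz(c,ce[i],.128).round(4))
for z in mark_of(c,"bottle_b"): print(np.round(z["point"],1),onz(c,z["point"],0)[:2])
s=read_state(); go([.562,.351,.26],-9,s)
cv2.imwrite("pics/t4.png",camera("top")["img"]);cv2.imwrite("pics/s4.png",camera("side")["img"])
a,b=cv2.imread("pics/s4.png"),cv2.imread("pics/w4.png")
cv2.imwrite("pics/m4.png",np.hstack([cv2.resize(a[160:300,230:370],(400,400),interpolation=cv2.INTER_CUBIC),cv2.resize(b[:,70:490],(400,400))]))
```

```text
top bottle_a 0.61 [ 0.6376 -0.0382]
side bottle_a 0.57 [ 0.6341 -0.05  ]
[316  48  34  37 562] [332.21174377  68.37544484] [0.6237 0.4354 0.128 ]
[367 128  37  29 846] [384.9893617  141.47754137] [0.664  0.3684 0.128 ]
[266 161  27  29 632] [278.94936709 175.25474684] [0.5656 0.3527 0.128 ]
[389 213  33  12 263] [402.87072243 219.85551331] [0.6764 0.2923 0.128 ]
[371.9 203.5] [0.68294894 0.27480923]
[314.5  81.4] [0.62349739 0.44242748]
[277.1 162.1] [0.56218244 0.35079848]
[355.1 136.5] [0.66778257 0.36824347]
at [0.5637 0.3244 0.2605] az -8.88 shift [-0.0057  0.0005  0.026 ] turn [0.01 0.12 0.03]
```

View pics/m4.png

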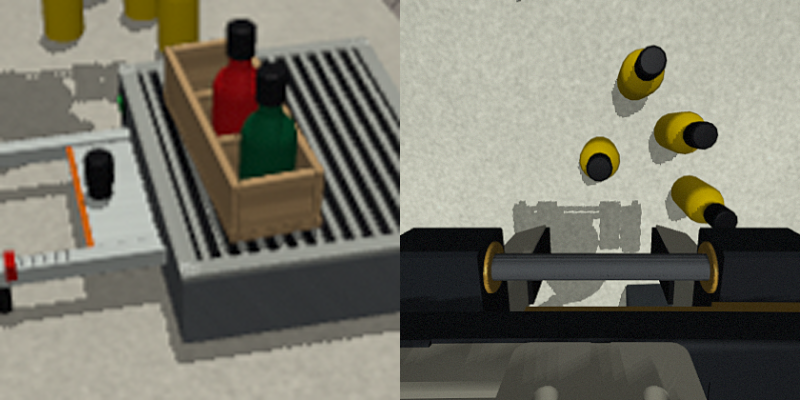

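Picture 6: the red bottle stands upright in the middle cell. The chosen yellow is straight ahead of the jaws, with neighbours clear.

Request:
apply_moves(steps=[[0.35,-0.004,0.01,0.022,0,0,0],[0.35,-0.0043,0.05,0.0263,0,0,0],[0.35,-0.0043,0.1,0.0263,0,0,0],[0.35,-0.0043,0.135,0.0263,0,0,0],[0.35,-0.0043,0.1465,0.0263,0,0,0],[0.35,-0.0043,0.1465,0.0263,0,0,0],[1,-0.0043,0.1465,0.0263,0,0,0],[1,-0.0043,0.1465,0.0263,0,0,0]])

```text
clock: 13.85
tcp_pos: [0.5637, 0.3525, 0.1154]
tcp_rot: [0.706, -0.704, 0.054, -0.055]
ft_force: [0.1, 0.3, 0.2]
gripper_width: 0.0444
```

Request:
apply_moves(steps=[[1,0,0,0,0,0,0],[1,0,0,0,0,0,0],[1,0,0,0,0,0,0],[1,0,-0.003,0,0,0,0],[1,0,-0.03,0,0,0,0],[1,0,-0.08,0,0,0,0],[1,0,-0.13,0,0,0,0],[1,0,-0.175,0,0,0,0]])

```text
clock: 14.85
tcp_pos: [0.5626, 0.352, 0.2903]
tcp_rot: [0.705, -0.705, 0.055, -0.054]
ft_force: [0.2, 1.1, -2.7]
gripper_width: 0.0253
```

Run:
```python
from look import *
from fit import *
t=camera("top"); sd=camera("side"); print(fit([t])[:2])
base("bottle_b",.175,(.5635,.351))
s=read_state(); print(s["ft_force"],s["gripper_width"],s["clock"])
go([.6394,.0299,.295],-3.3,s)
```

```text
(array([ 0.63566459, -0.0402217 , -0.03755041]), [np.float64(0.021935169388252497)])
top bottle_b 0.56 [0.5592 0.3447]
side bottle_b 0.7 [0.5604 0.3479]
[-0.92812047  0.43648456 -3.04154589] 0.025092706010458987 15.15
at [0.5622 0.3517 0.2865] az -8.83 shift [ 0.1256 -0.0083 -0.3062] turn [ 0.12 -5.53 -0.2 ]
```

Request:
apply_moves(steps=[[1,0.009,-0.001,-0.022,0,0,0],[1,0.028,-0.002,-0.068,0,-1,0],[1,0.047,-0.003,-0.114,0,-2,0],[1,0.066,-0.005,-0.16,0,-3,0],[1,0.085,-0.006,-0.207,0,-4,0],[1,0.103,-0.006,-0.252,0,-5,0],[1,0.119,-0.006,-0.29,0,-5.5,0],[1,0.1256,-0.006,-0.306,0,-5.5,0]])

```text
clock: 16.15
tcp_pos: [0.6399, 0.0269, 0.2933]
tcp_rot: [-0.707, 0.707, -0.023, 0.021]
ft_force: [0.2, 0.0, -3.1]
gripper_width: 0.0252
```

Run:
```python
from look import *
base("bottle_b",.176,(.6394,.03))
camera("side")
s=read_state(); print(s["ft_force"],s["gripper_width"],s["clock"])
go([.6394,.0299,.205],-3.3,s)
```

```text
side bottle_b 0.75 [0.605  0.0241]
side bottle_b 0.63 [0.6453 0.0354]
[ 0.3695022  -0.76926587 -2.22508104] 0.025161473274856468 16.4
at [0.6397 0.0316 0.2944] az -3.27 shift [-0.0002  0.0894 -0.0018] turn [-0.04  0.03 -0.04]
```

Request:
apply_moves(steps=[[1,0,0.015,-0.001,0,0,0],[1,0,0.035,-0.001,0,0,0],[1,0,0.055,-0.001,0,0,0],[1,0,0.07,-0.001,0,0,0],[1,0,0.08,-0.001,0,0,0],[1,0,0.085,-0.001,0,0,0],[1,0,0.087,-0.001,0,0,0],[1,0,0.088,-0.001,0,0,0]])

```text
clock: 17.4
tcp_pos: [0.6403, 0.0294, 0.2072]
tcp_rot: [0.707, -0.707, 0.02, -0.021]
ft_force: [-0.2, -0.1, -2.3]
gripper_width: 0.0255
```

Request:
apply_moves(steps=[[1,0,0.0005,0,0,0,0],[1,0,0.001,0,0,0,0],[1,0,0.0015,0,0,0,0],[1,0,0.002,0,0,0,0],[1,0,0.0025,0,0,0,0],[1,0,0.003,0,0,0,0],[1,0,0.003,0,0,0,0],[1,0,0.003,0,0,0,0]])

```text
clock: 18.4
tcp_pos: [0.6401, 0.0295, 0.2037]
tcp_rot: [0.707, -0.707, 0.02, -0.021]
ft_force: [-0.4, 0.1, -1.9]
gripper_width: 0.0255
```

Request:
apply_moves(steps=[[1,0,0.0006,0,0,0,0],[1,0,0.0012,0,0,0,0],[1,0,0.0018,0,0,0,0],[1,0,0.0024,0,0,0,0],[0.5,0,0.0028,0,0,0,0],[0.35,0,0.0028,0,0,0,0],[0.35,0,0.0028,0,0,0,0],[0.35,0,0.0028,0,0,0,0]])

```text
clock: 19.4
tcp_pos: [0.6401, 0.0294, 0.2008]
tcp_rot: [0.707, -0.707, 0.021, -0.021]
ft_force: [0.9, -0.6, -0.4]
gripper_width: 0.0582
```

Run:
```python
from look import *
s=read_state(); print(s["ft_force"],s["gripper_width"],s["clock"],s["q"][[0,5]])
go([.48,.10,.32],77,s); go([.48,.10,.32],-3.3,s)
```

```text
[ 0.9197561  -0.59683106 -0.44738198] 0.05820188603530752 19.4 [-0.07361283 -0.01551635]
at [0.6401 0.0294 0.2008] az -3.33 shift [-0.1639 -0.1191  0.0612] turn [-1.000e-02 -8.033e+01  0.000e+00]
at [0.6401 0.0294 0.2008] az -3.33 shift [-0.1639 -0.1191  0.0612] turn [-0.01 -0.03 -0.  ]
```

Request:
apply_moves(steps=[[0.35,0,-0.055,0,0,0,0],[0.35,-0.005,-0.075,-0.002,0,-10.5,0],[0.35,-0.03,-0.075,-0.01,0,-21,0],[0.35,-0.06,-0.075,-0.02,0,-31.5,0],[0.35,-0.09,-0.06,-0.031,0,-42,0],[0.35,-0.115,-0.045,-0.039,0,-52.5,0],[0.35,-0.13,-0.03,-0.045,0,-63,0],[0.35,-0.1375,-0.019,-0.047,0,-73.5,0]])

```text
clock: 20.4
tcp_pos: [0.4991, -0.0097, 0.2196]
tcp_rot: [0.578, -0.577, -0.408, 0.408]
ft_force: [-0.8, -0.6, -0.2]
gripper_width: 0.06
```

Run:
```python
from look import *
base("bottle_a",.088,(.635,-.04));base("bottle_b",.088,(.64,.03))
camera("side");c=camera("wrist"); cv2.imwrite("pics/w5.png",c["img"]); cv2.imwrite("pics/s5.png",camera("side")["img"])
for k,zz in (("damper_knob",.078),("marker_line",.058),("blade_edge",.048)):
  for z in mark_of(c,k): print(k,round(z["p"],2),np.round(z["point"],1),onz(c,z["point"],zz)[:2].round(4))
s=read_state(); print(s["clock"],s["ft_force"]); go([.51,-.015,.2],77,s)
a,b=cv2.imread("pics/s5.png"),cv2.imread("pics/w5.png")
cv2.imwrite("pics/m5.png",np.hstack([cv2.resize(a[160:300,230:370],(320,320),interpolation=cv2.INTER_CUBIC),cv2.resize(b[:320],(480,320)[::1])[:320]]))
```

```text
top bottle_a 0.44 [ 0.62   -0.0337]
side bottle_a 0.67 [ 0.625  -0.0479]
top bottle_b 0.5 [0.6354 0.0391]
side bottle_b 0.71 [0.6406 0.0382]
damper_knob 0.59 [285.5 215.9] [ 0.5177 -0.0096]
damper_knob 0.48 [ 39.  238.8] [ 0.4562 -0.2503]
marker_line 0.79 [180.  136.9] [ 0.4111 -0.0822]
marker_line 0.66 [278.2 183.7] [ 0.4881 -0.0068]
blade_edge 0.89 [279.1 183.5] [ 0.49   -0.0065]
21.1 [ 0.52864705  0.17802708 -0.5499423 ]
at [ 0.5001 -0.0095  0.2199] az 70.15 shift [-0.0018  0.0199 -0.0112] turn [ 0.   -6.85  0.01]
```

View pics/m5.png

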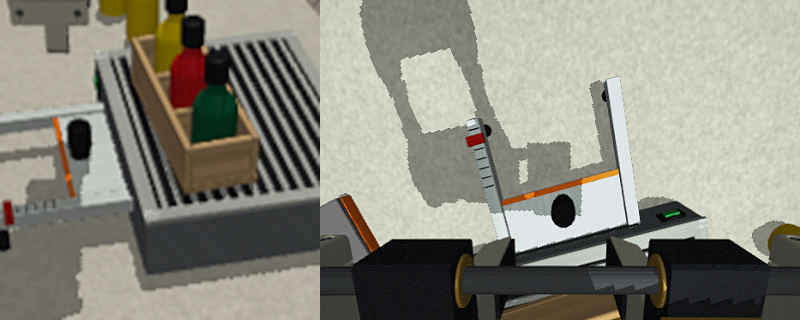

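Picture 7: red and yellow both stand upright in the cells. In the wrist view the knob is at about (283,210) in full-picture pixels, the orange edge runs (213,202)–(349,172) and the red marker is at (181,139).

```bash
cat > damp.py <<'E'
from h import *
def damp(c,verbose=True):
    im=c["img"]; H,s,v=cv2.split(cv2.cvtColor(im,cv2.COLOR_BGR2HSV))
    P=lambda m,z:np.array([onz(c,(x,y),z)[:2] for y,x in zip(*np.nonzero(m))])
    near=np.zeros_like(H); 
    o=P((H>8)&(H<20)&(s>170)&(v>120),.048); r=P(((H<6)|(H>174))&(s>150)&(v>60),.058)
    o=o[(abs(o[:,0]-.47)<.09)&(abs(o[:,1]+.01)<.09)]; r=r[np.hypot(*(r-[.41,-.083]).T)<.03]
    return o,r
E
python3 - <<'E'
from damp import *
np.set_printoptions(precision=4,suppress=True)
c=camera("wrist"); o,r=damp(c)
vx,vy,x0,y0=cv2.fitLine(o.astype(np.float32),cv2.DIST_HUBER,0,.01,.01).ravel()
print("edge",len(o),o.mean(0),"min/max y",o[:,1].min(),o[:,1].max(),"edge az",np.degrees(np.arctan2(vy,vx)))
print("marker",len(r),r.mean(0),r.min(0),r.max(0))
k=cv2.connectedComponentsWithStats(((cv2.cvtColor(c["img"],cv2.COLOR_BGR2GRAY)<45)).astype(np.uint8)[:238])
for st,ce in zip(k[2][1:],k[3][1:]):
    if 150<st[4]<3000 and 200<ce[0]<360: print(st,ce,onz(c,ce,.085)[:2])
E
```

```text
edge 701 [ 0.4938 -0.0064] min/max y -0.0821189066037308 0.06654429145376829 edge az 83.652245
marker 198 [ 0.4135 -0.0826] [ 0.4081 -0.0926] [ 0.4189 -0.0723]
[270 195  28  33 730] [283.4068 211.2644] [ 0.51   -0.0093]
```

Request:
apply_moves(newtons=50, steps=[[0.35,0.003,0.02,-0.009,0,-8,0],[0.35,0.0044,0.05,-0.0132,0,-13.5,0],[0.35,0.0044,0.09,-0.0132,0,-13.5,0],[0.35,0.0044,0.12,-0.0132,0,-13.5,0],[0.35,0.0044,0.14,-0.0132,0,-13.5,0],[0.35,0.0044,0.149,-0.0132,0,-13.5,0],[0.35,0.0044,0.149,-0.0132,0,-13.5,0],[0.5,0.0044,0.149,-0.0132,0,-13.5,0]])

```text
clock: 22.15
tcp_pos: [0.5146, -0.0099, 0.0718]
tcp_rot: [-0.526, 0.527, 0.472, -0.471]
ft_force: [-0.3, -0.2, -0.6]
gripper_width: 0.0536
```

Run:
```python
from damp import *
np.set_printoptions(precision=4,suppress=True)
camera("side");c=camera("wrist"); o,r=damp(c); cv2.imwrite("pics/w6.png",c["img"])
print("edge",len(o),o.mean(0) if len(o) else "","marker",len(r),r.mean(0) if len(r) else "")
s=read_state(); print(s["clock"],s["ft_force"],s["gripper_width"]); go([.514,-.0098,.071],83.65,s)
```

```text
edge 2422 [ 0.4937 -0.007 ] marker 1001 [ 0.4141 -0.0815]
22.25 [-0.1149 -0.0133 -0.2175] 0.04779214615396397
at [ 0.5145 -0.0099  0.0718] az 83.67 shift [0.     0.0008 0.0006] turn [ 0.1   0.02 -0.  ]
```

View pics/w6.png

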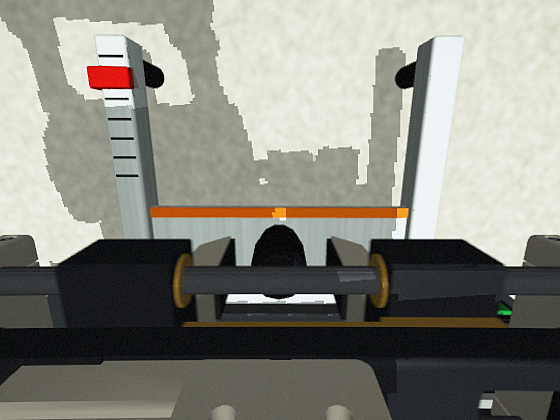

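Picture 8: the knob is centred between the fingers, the orange edge is at rows 207–217, and the marker is at (110,77).

Request:
apply_moves(newtons=50, steps=[[1,0,0,0,0,0,0],[1,0,0,0,0,0,0],[1,0,0,0,0,0,0],[1,0,0,0,0,0,0],[1,0,0,0,0,0,0],[1,0,0,0,0,0,0],[1,0,0,0,0,0,0],[1,0,0,0,0,0,0]])

```text
clock: 23.25
tcp_pos: [0.514, -0.0107, 0.0711]
tcp_rot: [-0.526, 0.527, 0.471, -0.472]
ft_force: [-1.8, -5.6, 2.2]
gripper_width: 0.0267
```

```bash
cat > meas.py <<'E'
from damp import *
np.set_printoptions(precision=4,suppress=True)
c=camera("wrist"); o,r=damp(c)
th=np.radians(-6.35); ux=np.array([np.cos(th),np.sin(th)])
for n,p in(("edge",o),("marker",r)): print(n,len(p),p.mean(0),"along x_ext pct 3/50/97",np.percentile(p@ux,[3,50,97]))
vx,vy,_,_=cv2.fitLine(o.astype(np.float32),cv2.DIST_HUBER,0,.01,.01).ravel(); print("edge az",np.degrees(np.arctan2(vy,vx))%180)
s=read_state(); print(s["clock"],s["ft_force"],s["gripper_width"],s["tcp_pos"]@[*ux,0]); go([.514,-.0098,.071],83.65,s)
E
python3 meas.py
```

```text
edge 2463 [ 0.4939 -0.0067] along x_ext pct 3/50/97 [0.4887 0.4913 0.4942]
marker 995 [ 0.4141 -0.0815] along x_ext pct 3/50/97 [0.416  0.4205 0.4254]
edge az 83.53628
23.3 [-0.7495 -5.3702  2.4819] 0.026578393026145182 0.5120414511951921
at [ 0.514  -0.0107  0.0712] az 83.68 shift [0.0009 0.0002 0.0001] turn [ 0.02  0.03 -0.07]
```

Request:
apply_moves(steps=[[1,0,0,0.006,0,0,0],[1,0,0,0.018,0,0,0],[1,0,0,0.03,0,0,0],[1,0,0,0.042,0,0,0],[1,0,0,0.053,0,0,0],[1,0,0,0.061,0,0,0],[1,0,0,0.066,0,0,0],[1,0,0,0.066,0,0,0]])

```text
clock: 24.3
tcp_pos: [0.4511, -0.0036, 0.0712]
tcp_rot: [-0.525, 0.529, 0.473, -0.47]
ft_force: [7.8, -5.1, -9.4]
gripper_width: 0.0269
```

```bash
sed -i 's/abs(o\[:,0\]-.47)<.09/abs(o[:,0]-.44)<.12/' damp.py; python3 meas.py
python3 - <<'E'
from h import *
c=camera("wrist"); cv2.imwrite("pics/w7.png",c["img"]);cv2.imwrite("pics/s7.png",camera("side")["img"]);cv2.imwrite("pics/t7.png",camera("top")["img"])
a,b=cv2.imread("pics/s7.png"),cv2.imread("pics/w7.png")
cv2.imwrite("pics/m7.png",np.hstack([cv2.resize(a[150:300,200:350],(320,320),interpolation=cv2.INTER_CUBIC),cv2.resize(b[:320],(480,320))]))
E
```

```text
edge 2472 [0.4311 0.0008] along x_ext pct 3/50/97 [0.4255 0.4281 0.431 ]
marker 744 [ 0.4124 -0.0813] along x_ext pct 3/50/97 [0.4141 0.419  0.4235]
edge az 83.6435
24.35 [ 8.7935 -5.4214 -8.0934] 0.02687106060361398 0.44882410848410925
at [ 0.4512 -0.0036  0.0712] az 83.67 shift [ 0.0008  0.0006 -0.0631] turn [ 0.37  0.02 -0.06]
```

View pics/m7.png

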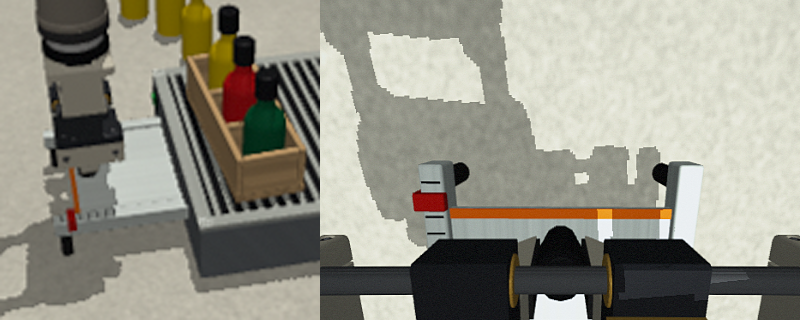

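Picture 9: both bottles still stand in the crate, the knob is held and the edge is about 6 mm short of the marker's middle.

Request:
apply_moves(steps=[[1,0,0,0.002,0,0,0],[1,0,0,0.004,0,0,0],[1,0,0,0.006,0,0,0],[1,0,0,0.006,0,0,0],[1,0,0,0.006,0,0,0],[1,0,0,0.006,0,0,0],[1,0,0,0.006,0,0,0],[1,0,0,0.006,0,0,0]])

```text
clock: 25.5
tcp_pos: [0.4456, -0.003, 0.0712]
tcp_rot: [-0.525, 0.529, 0.473, -0.47]
ft_force: [9.1, -4.3, -9.2]
gripper_width: 0.0265
```

```bash
python3 meas.py
python3 - <<'E'
from h import *
ux=np.array([np.cos(np.radians(-6.35)),np.sin(np.radians(-6.35))])
for n in("wrist","side","top"):
    c=camera(n)
    if n=="wrist": cv2.imwrite("pics/w8.png",c["img"])
    for k,z in(("marker_line",.058),("blade_edge",.048)):
        for d in mark_of(c,k)[:2]: P=onz(c,d["point"],z)[:2]; print(n,k,round(d["p"],2),P.round(4),round(P@ux,4))
b=cv2.imread("pics/w8.png"); cv2.imwrite("pics/w8c.png",cv2.resize(b[140:250,90:310],None,fx=3.6,fy=3.6,interpolation=cv2.INTER_CUBIC))
E
```

```text
edge 2468 [0.4256 0.0013] along x_ext pct 3/50/97 [0.42   0.4226 0.4255]
marker 718 [ 0.4122 -0.0814] along x_ext pct 3/50/97 [0.4141 0.4186 0.4237]
edge az 83.67377
25.55 [ 9.8813 -4.4634 -8.9441] 0.026678076184993505 0.44318634322479855
at [ 0.4456 -0.003   0.0712] az 83.67 shift [ 0.0008  0.0007 -0.0687] turn [ 0.4   0.02 -0.06]
wrist marker_line 0.71 [ 0.4128 -0.0821] 0.4193
wrist blade_edge 0.83 [ 4.216e-01 -2.000e-04] 0.419
side marker_line 0.44 [ 0.4115 -0.0934] 0.4193
side blade_edge 0.95 [ 0.4309 -0.0028] 0.4286
```

View pics/w8c.png

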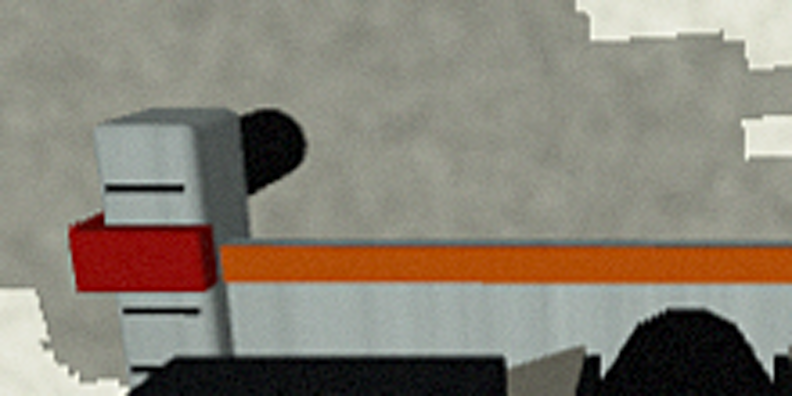

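Picture 10: the front of the orange strip (crop row 245) is close to the middle of the marker. It measures 0.420 against 0.419 along the pull, about 1 mm off, with the knob firmly held. Handing in.

Run:
```python
from bench import *
print(job_done())
```

```text
the job is handed in; nothing more can be done
None
```

Both bottles are in the crate and the damper is held open at the marker. I handed the job in at about 26 s of the 59 s allowed; no verdict was reported.

- **Bottles:** I lifted each by its stopper. Red went into the middle cell and yellow (the one nearest the base) into the +y end cell. I lowered them slowly and let go within a few millimetres of the floor. The side view after the pull shows both upright.
- **Crate:** My last pose fit, before the yellow bottle went in, put it within 1 mm of where it started. I did not fit it again afterwards, but the later pictures show nothing shifted. The arm never went near the tin, pot or sponge.
- **Damper:** I gripped the knob with 50 N and pulled it about 69 mm. The last wrist-camera measurement puts the blade edge at 0.420 m and the marker's middle at 0.419 m along the pull, about 1 mm apart.

**Checks that disagreed:**
- The network's side-camera blade-edge mark was about 9 mm off the wrist measurement. The arm partly hides the blade in that view, so I relied on the close wrist view. The network's own marks in that view agreed with it to within 1 mm.
- The network's marks for the standing bottles scattered by up to 16 mm from the fitted cell centres, so I judged those by the pictures and by where the gripper released them.

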